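# Open the storage canister, pack the tested cells into it and screw its lid home

## Robot

A 7-joint arm with a two-finger parallel gripper is mounted at the origin on a cart in front of the work surface, level with it; the furniture and walls round the work are solid. World frame = base frame: x ahead of the robot, y to its left, z up, the work surface at z = 0. Lengths are in m, angles in rad, forces in N, time in s.
With the tool pointing down it reaches from about 0.425 to 0.825 m from the base axis. Payload 3.6 kg.
Tool frame: the origin (TCP) lies where the fingers leave the gripper's body, on its centre line; the fingertips stand 73 mm ahead of it and the grasp point (between the pads) lies 54 mm ahead of it; x points along the fingers, y is the direction in which the jaws open and shut, and the axes are right-handed (so a half turn about x gives the same grasp; the last joint's range is limited). The gripper opens to 85 mm and grips with 20 to 120 N. Pads are 22 mm wide; open, the fingers measure 114 mm over their backs; the gripper's body (76 mm by 85 mm) begins 54 mm behind the grasp point. The pads swing forward as they close: fully open they stand 13 mm farther back than shut.
Start: joints at [1.224, 0.615, -0.013, 1.423, 0.008, 1.103, -0.04], TCP at [0.205, -0.617, 0.304] pointing down, gripper open.
Joint ranges: [-3.12, 3.12], [-0.3, 2.06], [-1.34, 1.32], [0.26, 2.42], [-1.36, 4.5], [0.01, 1.98], [-2.84, 2.84]. Speed limits (rad/s): [2.79, 2.79, 3.14, 3.14, 3.14, 3.14, 3.14].

## Interface

Orientations are given as a unit quaternion [x, y, z, w].
In Python, from station import arm, snapshot, camera_info, ticket gives the robot as it stands. Calls block until the motion is done:
- arm.movep(position, orientation): joint-space move of the TCP to a pose.
- arm.line_to(position, velocity=0.15, ori=None): straight line of the TCP; ori=None keeps the orientation; velocity is the mean speed in m/s.
- arm.move_j(angles): joint-space move.
- arm.move_gripper(opening, effort=None): opening from 0.0 (shut) to 1.0 (fully open); effort is the grip in N (None keeps the last); returns when the fingers have stopped.
- arm.pause(seconds).
- arm.ik(position, orientation): joint angles nearest the present ones, or None.
- snapshot(name): name is "side" or "top"; returns the picture (384x512x3 uint8, blue, green, red); there is no depth.
- camera_info(name): a dict with "fx", "fy", "cx", "cy" (pixels), "dist_coeffs" ([k1, k2, p1, p2, k3] as OpenCV has them; the pictures are not rectified), "R" (3x3) and "t" (3): a world point X has camera coordinates R X + t. Camera axes: x right, y down, z forward; pixel columns grow to the right and rows downward; lengths in m; the calibration is good to about 2 mm. A picture is of the moment at which its call begins. camera_info takes no time and is no camera call.
A pose or a line that the arm cannot do raises arm.MotionError and nothing moves.
- ticket.finish_job(): hands the job in, once; it reports no verdict.
Readings, each from a call of its own:
- arm.read_time(): time.
- arm.read_joint_positions(): joint angles.
- arm.read_dq(): joint speeds.
- arm.read_effort(): joint torques, N m.
- arm.read_tool_pos(): TCP position.
- arm.read_eef_rot(): TCP orientation.
- arm.read_ft_force(): force on the tool from outside, world axes, zero at the start.
- arm.read_wrist_torque(): the same for the moment, N m.
- arm.read_opening(): opening from 0.0 (shut) to 1.0 (fully open).
Only numpy, scipy, OpenCV 4.12 (cv2) and the standard library are available. Lean on these libraries where they do the work, as an engineer would, in place of code of your own. Each camera call takes 0.05 s, during which the arm holds its last target.

## Task

Unscrew the lid of the round storage canister and set it down on the desk; then take every battery cell out of the tester and stand them all upright on the canister's floor, packed together with one cell in the middle and the others round it. Put the lid back on: turn it backward until it drops past the start of its thread, then clockwise until it is fully home against its stop, and let go. Leave the flux pot, the solder spool and the tape roll where they are.

Things in the scene. Friction and masses are not known exactly. Their poses are not given: they have to be found in the camera images.
- cell1: one of up to seven identical grey battery cells (five to seven present, the others absent): upright cylinder 18 mm in diameter, 65 mm tall, 46 g, its foot a little rounded, standing in a bay of the tester; origin at the centre of its underside, z along its axis toward the button end
- cell2: one of up to seven identical grey battery cells (five to seven present, the others absent): upright cylinder 18 mm in diameter, 65 mm tall, 46 g, its foot a little rounded, standing in a bay of the tester; origin at the centre of its underside, z along its axis toward the button end
- cell3: one of up to seven identical grey battery cells (five to seven present, the others absent): upright cylinder 18 mm in diameter, 65 mm tall, 46 g, its foot a little rounded, standing in a bay of the tester; origin at the centre of its underside, z along its axis toward the button end
- cell4: one of up to seven identical grey battery cells (five to seven present, the others absent): upright cylinder 18 mm in diameter, 65 mm tall, 46 g, its foot a little rounded, standing in a bay of the tester; origin at the centre of its underside, z along its axis toward the button end
- cell5: one of up to seven identical grey battery cells (five to seven present, the others absent): upright cylinder 18 mm in diameter, 65 mm tall, 46 g, its foot a little rounded, standing in a bay of the tester; origin at the centre of its underside, z along its axis toward the button end
- cell6: one of up to seven identical grey battery cells (five to seven present, the others absent): upright cylinder 18 mm in diameter, 65 mm tall, 46 g, its foot a little rounded, standing in a bay of the tester; origin at the centre of its underside, z along its axis toward the button end
- cell7: one of up to seven identical grey battery cells (five to seven present, the others absent): upright cylinder 18 mm in diameter, 65 mm tall, 46 g, its foot a little rounded, standing in a bay of the tester; origin at the centre of its underside, z along its axis toward the button end
- canister: round grey storage canister, fixed to the desk; origin on its axis at the desk, z up. Foot 98 mm in diameter; body 89 mm in diameter up to a flat shoulder at z = 33 mm; above it the neck, 68 mm in outer diameter, up to the open rim at z = 52 mm. Three thread ridges stand out to 39.5 mm from the axis (see canister_ridge). The desk is clear round it from x = 0.37 to 0.51, y = -0.09 to 0.23
- canister_floor (a point): centre of the floor of the canister's round well, 6 mm above its origin. The well is 62 mm in inner diameter and 46 mm deep, so a standing cell's top is 19 mm above the rim; room for one cell in the middle and six round it, with about 2 mm between them
- canister_ridge (a point): high end of the first thread ridge: 39 mm from the axis, 37.5 deg from the canister's x axis (angles counter-clockwise from above), z = 42 mm. The three ridges run from -37.5 to 37.5, 82.5 to 157.5, 202.5 to 277.5 deg, rising counter-clockwise: underside z = 37.8 to 40 mm, top 42.3 to 44.5 mm. Gaps centred at 60, 180, 300 deg. Stop block under each low end
- canister_home (a point): point 39 mm from the canister's axis at -19.5 deg from its x axis and 35 mm above its origin: where one tab of the lid stands when the lid is turned fully home (the other two then stand 120 and 240 deg round; any tab may be at this one)
- lid: deep round aluminium screw lid; at the start it closes the canister, turned home or nearly so; 89 mm in diameter, 48 mm tall, hollow 44 mm deep, 180 g. On top a black bar grip, 56 mm long along the lid's x axis, 12 mm wide along y, from 49 to 72 mm above the rim. Origin at the centre of the open rim, z up. Inside the rim three tabs at 0, 120, 240 deg from its x axis; small ribs outside mark them
- lid_tab0 (a point): middle of the lid's tab at 0 deg, 39 mm from its axis, 2 mm above its rim. Tabs are 12 mm long round the rim (20 deg), 4 mm high, and reach in to 36 mm from the axis; sideways play on the neck about 2 mm, little friction. Set on the canister the tabs rest on the ridges, the lid's origin about 43 mm above the canister's
- lid_tab1 (a point): the same on the tab at 120 deg. Turned backward (counter-clockwise from above) on the canister, the tabs climb the ridges and at their high ends drop through the gaps, until the lid stands on the shoulder: its origin 33 mm above the canister's
- lid_tab2 (a point): the same on the tab at 240 deg. Turned clockwise after the drop, by up to about 90 deg, the tabs run under the ridges until they meet the stop blocks; then the lid is fully home
- tester: flat grey cell tester, 104 x 196 x 20 mm, fixed to the desk, with a black control strip 22.5 mm high along its front (-x) edge, to 62 mm from its origin; origin at the centre of its underside. Eight round bays 10 mm deep and 21 mm across, floors at z = 10 mm, in two rows at x = -23 and 23 mm, at y = -69, -23, 23 and 69 mm
- flux_pot: pot of flux with a screw cap, 47 mm in diameter, 41 mm tall; a bystander
- solder_spool: spool of solder wire, about 55 x 98 x 28 mm; a bystander
- tape_roll: flat roll of tape, 92 mm in diameter, 12 mm high; a bystander

How it is judged:
On the way, in this order (a step that is already met when the one before it is completed fails the run):
1. the lid is off the canister and stands on the desk beside it (horizontal distance between lid and canister above 0.08 m and z of lid in the frame of canister below 0.01 m), for 0.2 s.
2. every cell stands upright on the floor of the canister, one of them in the middle (z of cell1 in the frame of canister between 0.003 and 0.01 m and horizontal distance between each of cell1, cell2, cell3, cell4, cell5, cell6, cell7 and canister below 0.0245 m and angle between each of cell1, cell2, cell3, cell4, cell5, cell6, cell7's own z axis and vertical below 0.15 rad and z of cell2 in the frame of canister between 0.003 and 0.01 m and z of cell3 in the frame of canister between 0.003 and 0.01 m and z of cell4 in the frame of canister between 0.003 and 0.01 m and z of cell5 in the frame of canister between 0.003 and 0.01 m and z of cell6 in the frame of canister between 0.003 and 0.01 m and z of cell7 in the frame of canister between 0.003 and 0.01 m and horizontal distance between any of cell1, cell2, cell3, cell4, cell5, cell6, cell7 and canister below 0.007 m), for 0.2 s.
At the end, for the whole second after the job is handed in: all cells on the canister floor (within 4 mm), upright to 0.15 rad, feet within 24.5 mm of its axis, one within 7 mm; lid on the shoulder (origin under 36 mm above the canister's, within 5 mm of its axis, tilt under 0.06 rad), a tab within 10 mm of the home point, released, at rest (all of step 2 and z of lid in the frame of canister below 0.036 m and angle between lid's own z axis and vertical below 0.06 rad and horizontal distance between lid and canister below 0.005 m and horizontal distance between any of lid_tab0, lid_tab1, lid_tab2 and canister_home below 0.01 m and linear speed of lid below 0.02 m/s); the robot touches nothing.
It fails at once if the flux pot, the solder spool or the tape roll is pushed more than 5 cm (distance of any of flux_pot, solder_spool, tape_roll from where it was at the start of the episode above 0.05 m).
Of cell1, cell2, cell3, cell4, cell5, cell6, cell7 only 5 to 7 are there at a start; the rules pass over those that are not, and their reading is None.
At some moment in a run one of lid may be knocked a few centimetres aside while the robot is not near it.
It also fails if it takes over 210 s, if anything falls off the work surface, if the arm or the gripper's body presses on something with over 40 N, if the wrist force passes 120 N, or if a joint passes its speed limit or range.

## Working session

There is one attempt and no reset: what is moved stays moved. The work goes in short steps, each a Python script; the robot and the scene stay as the last script left them, time stands still between calls to the robot, and variables do not carry over. Pictures are saved under pics/ and viewed, and the job is handed in when it is done.

```bash
ls; mkdir -p pics
python3 - <<'E'
from station import arm, snapshot, camera_info
import cv2
for n in ("side","top"):
    cv2.imwrite(f"pics/{n}0.png",snapshot(n)); c=camera_info(n); print(n,c)
print(arm.read_time(),arm.read_tool_pos(),arm.read_eef_rot(),arm.read_opening())
E
```

```text
pics
side {'fx': 373.09316207693263, 'fy': 373.09316207693263, 'cx': 256.2091925468761, 'cy': 191.69556061065077, 'dist_coeffs': array([-0.06224444,  0.        ,  0.        ,  0.        ,  0.        ]), 'R': array([[ 0.9866038 , -0.16156559,  0.02257237],
       [-0.05141964, -0.43929693, -0.89686913],
       [ 0.15481916,  0.88369382, -0.44171966]]), 't': array([-0.55900403,  0.01224038,  1.03436107])}
top {'fx': 371.0012227981954, 'fy': 371.0012227981954, 'cx': 256.5044558898647, 'cy': 176.97545226521197, 'dist_coeffs': array([-0.06711667,  0.        ,  0.        ,  0.        ,  0.        ]), 'R': array([[ 0.00859881, -0.99968831,  0.02343787],
       [-0.98627316, -0.0123439 , -0.16465988],
       [ 0.16489787, -0.02170026, -0.9860719 ]]), 't': array([-0.15902894,  0.52111496,  1.0647717 ])}
0.1 [ 0.20482383 -0.61632633  0.30286452] [-0.69788657 -0.11376893  0.69816633 -0.11213718] 1.0018525538953564
```

View pics/side0.png

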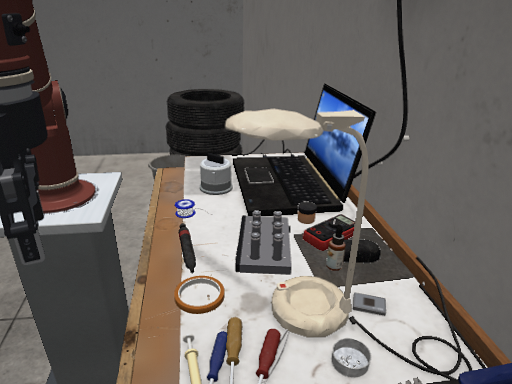

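View pics/top0.png

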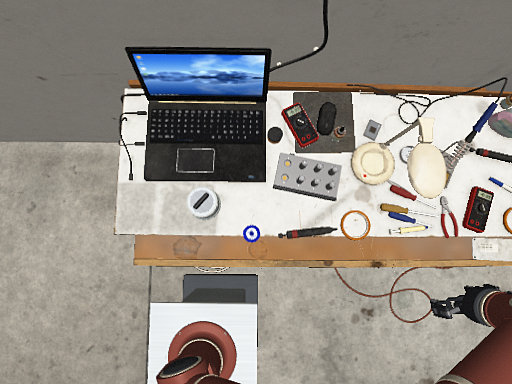

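Run:
```python
import cv2
from station import camera_info
for n in("side","top"):
    c=camera_info(n); print(n,-c["R"].T@c["t"])
s=cv2.imread("pics/side0.png");t=cv2.imread("pics/top0.png")
cv2.imwrite("pics/s1.png",cv2.resize(s[140:290,170:370],None,fx=4,fy=4,interpolation=2))
cv2.imwrite("pics/t1.png",cv2.resize(t[120:270,180:380],None,fx=4,fy=4,interpolation=2))
```

```text
side [ 0.39200599 -0.99899714  0.48049368]
top [ 0.33975057 -0.12944096  1.13947547]
```

View pics/s1.png

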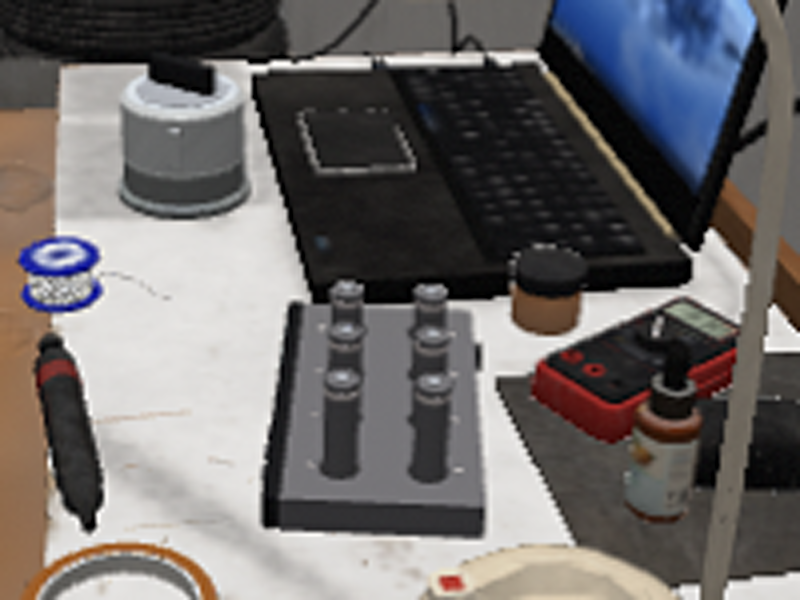

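View pics/t1.png

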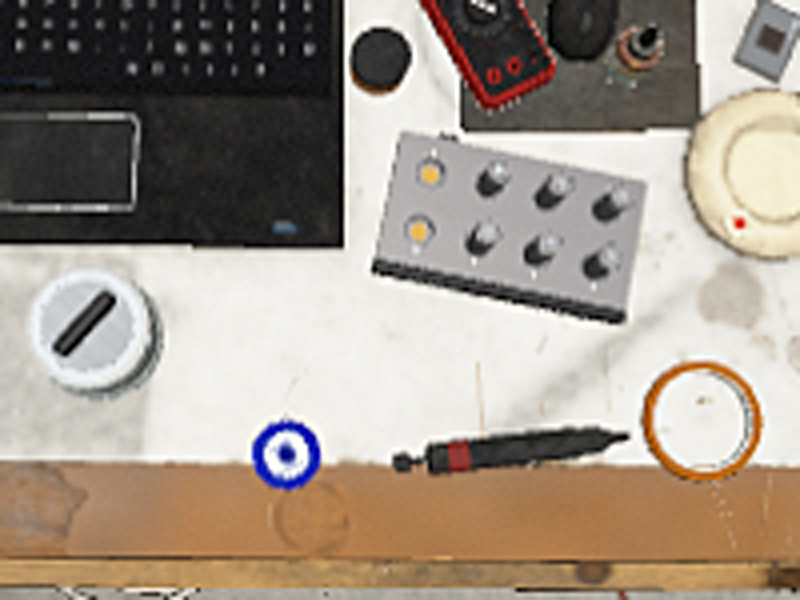

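```bash
cat > h.py <<'E'
import numpy as np, cv2
from station import arm, snapshot, camera_info, ticket
def ray(n,uv):
    c=camera_info(n); K=np.array([[c["fx"],0,c["cx"]],[0,c["fy"],c["cy"]],[0,0,1]])
    p=cv2.undistortPoints(np.array([[uv]],float),K,c["dist_coeffs"])[0,0]
    d=c["R"].T@np.array([p[0],p[1],1]); return -c["R"].T@c["t"], d
def onz(n,uv,z):
    C,d=ray(n,uv); return C+d*(z-C[2])/d[2]
def proj(n,X):
    c=camera_info(n); K=np.array([[c["fx"],0,c["cx"]],[0,c["fy"],c["cy"]],[0,0,1]])
    return cv2.projectPoints(np.array([X],float),cv2.Rodrigues(c["R"])[0],c["t"],K,c["dist_coeffs"])[0][0,0]
def tri(a,b):
    C1,d1=ray("side",a);C2,d2=ray("top",b)
    s=np.linalg.lstsq(np.c_[d1,-d2],C2-C1,rcond=None)[0]
    p,q=C1+d1*s[0],C2+d2*s[1]; return (p+q)/2,np.linalg.norm(p-q)
E
python3 - <<'E'
from h import *
t=cv2.imread("pics/top0.png");s=cv2.imread("pics/side0.png")
print("lamphead",tri((274,124),(428,172)),"elbow",tri((342,118),(428,130)))
print("lampbase",onz("side",(308,312),0.02),onz("top",(375,162),.02))
# tester corners from zoom t1 (x/4+180,y/4+120)
f=lambda x,y:(x/4+180-.375,y/4+120-.375)
for n,p,z in [("TL",(402,132),.02),("TR",(646,183),.02),("BRs",(627,312),.0225),("BLs",(374,260),.0225)]: print(n,onz("top",f(*p),z))
print("bays",onz("top",f(430,174),.01),onz("top",f(419,231),.01))
for p in [(497,172),(558,182),(621,194),(488,230),(547,240),(604,256)]: print("cell top",onz("top",f(*p),.075))
# lid bar
hsv=cv2.cvtColor(t,cv2.COLOR_BGR2HSV)
roi=np.zeros(t.shape[:2],np.uint8);roi[185:218,186:220]=1
m=((t.max(2)<75)&(roi>0)).astype(np.uint8)
n,l,st,ce=cv2.connectedComponentsWithStats(m);print(st,ce)
i=1+st[1:,4].argmax();cnt=cv2.findContours((l==i).astype(np.uint8),0,2)[0][0]
r=cv2.minAreaRect(cnt);b=cv2.boxPoints(r);print(r)
print("bar",onz("top",ce[i],.105),[onz("top",q,.105)[:2] for q in b])
print("lid top disc", onz("top",f(90,328),.081), "foot?",)
print("spool",onz("top",f(287,454),.028),"flux",onz("top",f(381,58),.041),"tape",onz("top",f(703,420),.006))
print("laptop corner",onz("top",f(343,245),.02))
E
```

```text
lamphead (array([ 0.49214159, -0.53142548,  0.34404081]), np.float64(0.006540622779145928)) elbow (array([ 0.58585063, -0.53476919,  0.35148136]), np.float64(0.0034097112015476646))
lampbase [ 0.56619123 -0.54588621  0.02      ] [ 0.5790695  -0.52427297  0.02      ]
TL [ 0.60441453 -0.22666862  0.02      ]
TR [ 0.5667531  -0.41649776  0.02      ]
BRs [ 0.4657242  -0.39828053  0.0225    ]
BLs [ 0.50354689 -0.20486976  0.0225    ]
bays [ 0.57355822 -0.24931245  0.01      ] [ 0.52845562 -0.2405441   0.01      ]
cell top [ 0.56229367 -0.29185178  0.075     ]
cell top [ 0.55542517 -0.33689745  0.075     ]
cell top [ 0.54707568 -0.38350587  0.075     ]
cell top [ 0.5189666  -0.28468885  0.075     ]
cell top [ 0.51209959 -0.32794661  0.075     ]
cell top [ 0.50076797 -0.3697192   0.075     ]
[[     0      0    512    384 196531]
 [   194    193     15     16     65]
 [   216    201      3     10     10]
 [   214    212      2      2      2]] [[255.52038101 191.4960795 ]
 [200.96923077 200.55384615]
 [217.6        205.5       ]
 [214.5        212.5       ]]
((200.75003051757812, 200.25003051757812), (4.242640018463135, 19.091880798339844), 45.0)
bar [0.44403448 0.0023672  0.105     ] [array([0.42990777, 0.02553055]), array([ 0.46826741, -0.01095592]), array([ 0.45991173, -0.01960627]), array([0.42164794, 0.01688529])]
lid top disc [0.44342393 0.00202667 0.081     ] foot?
spool [ 0.35654084 -0.14013218  0.028     ] flux [ 0.65746285 -0.20885372  0.041     ] tape [ 0.38478516 -0.45927369  0.006     ]
laptop corner [ 0.51521268 -0.18129998  0.02      ]
```

```bash
cat >> h.py <<'E'
from scipy.spatial.transform import Rotation as Rn
def Q(yaw_deg):
    c,s=np.cos(np.radians(yaw_deg)),np.sin(np.radians(yaw_deg))
    return Rn.from_matrix(np.array([[0,c,s],[0,s,-c],[-1,0,0]])).as_quat()
E
python3 - <<'E'
from h import *
print(arm.read_eef_rot(), Rn.from_quat(arm.read_eef_rot()).as_matrix().round(2).tolist())
for z in (.16,.22,.35):
  for y in range(-180,181,30):
    q=arm.ik([.444,.002,z],Q(y)); print(z,y,None if q is None else np.round(q,2))
for p in ([.422,.002,.15],[.452,.12,.12],[.50,-.37,.2],[.547,-.384,.2]): print(p,[arm.ik(p,Q(y)) is not None for y in range(-180,180,30)])
# tester fit
A=np.array([[23,69],[-23,69],[23,23],[23,-23],[23,-69],[-23,23],[-23,-23],[-23,-69]])/1000
B=np.array([[.5736,-.2493],[.5285,-.2405],[.5623,-.2919],[.5554,-.3369],[.5471,-.3835],[.519,-.2847],[.5121,-.3279],[.5008,-.3697]])
M=cv2.estimateAffinePartial2D(A,B)[0]
a,b=A-A.mean(0),B-B.mean(0); U,S,V=np.linalg.svd(a.T@b); R=(U@V).T
th=np.degrees(np.arctan2(R[1,0],R[0,0])); o=B.mean(0)-R@A.mean(0); print(th,o,(A@R.T+o-B).round(4).tolist())
# check side projection of cell tops
for k in range(8):
  P=np.r_[A[k]@R.T+o,.075]; print(A[k],P.round(4),proj("side",P),proj("top",P))
print("bar in side",proj("side",[.444,.0024,.105]))
E
```

```text
[-0.69788657 -0.11376893  0.69816633 -0.11213718] [[-0.0, 0.32, -0.95], [0.0, -0.95, -0.32], [-1.0, -0.0, 0.0]]
0.16 -180 [-0.31  0.56  0.37  2.16 -0.43  0.49 -2.75]
0.16 -150 [-0.21  0.55  0.22  2.16 -0.26  0.46 -2.4 ]
0.16 -120 [-0.12  0.54  0.1   2.16 -0.11  0.45 -2.03]
0.16 -90 [-0.05  0.54 -0.01  2.15  0.01  0.45 -1.63]
0.16 -60 [ 0.02  0.54 -0.11  2.15  0.13  0.46 -1.23]
0.16 -30 [ 0.09  0.54 -0.21  2.15  0.24  0.47 -0.83]
0.16 0 [ 0.16  0.55 -0.31  2.15  0.35  0.49 -0.41]
0.16 30 [ 0.23  0.57 -0.41  2.15  0.45  0.51  0.01]
0.16 60 [ 0.29  0.58 -0.5   2.14  0.54  0.54  0.43]
0.16 90 [ 0.35  0.6  -0.6   2.14  0.63  0.57  0.87]
0.16 120 [ 0.57  0.73 -0.96  2.14  0.91  0.77  1.1 ]
0.16 150 [ 0.65  0.83 -1.15  2.13  1.02  0.91  1.5 ]
0.16 180 [-0.31  0.56  0.37  2.16 -0.43  0.49 -2.75]
0.22 -180 [-0.76  0.68  1.13  2.12 -0.83  0.89 -2.27]
0.22 -150 [-0.18  0.43  0.17  2.1  -0.12  0.62 -2.54]
0.22 -120 [-0.06  0.43  0.01  2.1  -0.01  0.62 -2.14]
0.22 -90 [ 0.03  0.43 -0.11  2.09  0.08  0.62 -1.71]
0.22 -60 [ 0.11  0.43 -0.22  2.09  0.16  0.63 -1.27]
0.22 -30 [ 0.18  0.44 -0.32  2.09
[... 1755 characters left out ...]
6 -0.2383  0.075 ] [257.3649111  201.31747947] [285.79374132 173.68090943]
[0.023 0.023] [ 0.5645 -0.2926  0.075 ] [277.27291817 211.68542862] [304.11954492 161.90115432]
[ 0.023 -0.023] [ 0.5553 -0.3377  0.075 ] [277.5292672  222.30870331] [319.38907506 165.17167548]
[ 0.023 -0.069] [ 0.5461 -0.3828  0.075 ] [277.81119469 234.09331636] [334.63069909 168.4423376 ]
[-0.023  0.023] [ 0.5194 -0.2834  0.075 ] [256.6247712  210.89223872] [301.19164776 176.97197611]
[-0.023 -0.023] [ 0.5102 -0.3285  0.075 ] [255.80757536 221.4614676 ] [316.57313055 180.26186458]
[-0.023 -0.069] [ 0.501  -0.3736  0.075 ] [254.90092017 233.18481956] [331.92683243 183.54815817]
bar in side [214.34807084 154.46289137]
```

```bash
cat >> h.py <<'E'
def probe(p,d,step=.001,n=15,th=2.0,yaw=None):
    """step from p along d until force component against d exceeds th; return actual pos"""
    d=np.array(d,float); f0=arm.read_ft_force()
    for i in range(1,n+1):
        arm.line_to(list(np.array(p)+d*step*i),velocity=.03)
        f=-(np.array(arm.read_ft_force())-f0)@d
        if f>th: return np.array(arm.read_tool_pos()),f,i
    return None,f,n
E
python3 - <<'E'
from h import *
T=arm.read_time
arm.movep([.155,-.43,.40],arm.read_eef_rot()); print(T())
arm.movep([.452,.118,.25],Q(-133)); print(T(),np.round(arm.read_joint_positions(),2))
arm.move_gripper(.21,30); print(T(),arm.read_opening(),arm.read_ft_force())
arm.line_to([.452,.118,.085],velocity=.2); print(T(),arm.read_tool_pos(),arm.read_ft_force())
r=probe([.452,.118,.085],[0,0,-1]); print(r,T())
arm.line_to([.452,.118,.10])
cv2.imwrite("pics/s2.png",snapshot("side"))
E
```

```text
0.9667
3.25 [-0.81  0.5   0.75  2.02 -0.47  0.8  -2.11]
3.9 0.20404974754734478 [ 0.16663554 -0.09858581 -0.48538842]
4.875 [0.45253667 0.11792209 0.08560137] [-0.3051796  -0.0347494   0.03595915]
(array([0.45198138, 0.11793469, 0.07284316]), np.float64(8.67660959539712), 13) 8.125
```

View pics/s2.png

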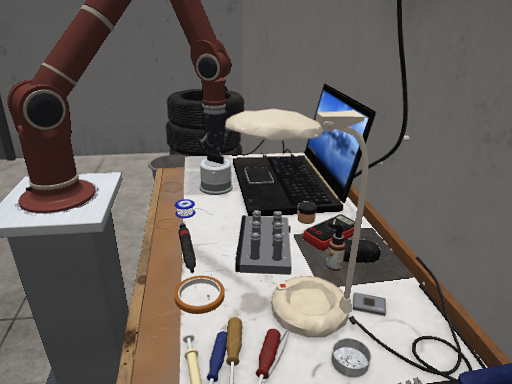

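Run:
```python
from h import *
T=arm.read_time
arm.line_to([.452,.118,.22],velocity=.25)
arm.move_gripper(.5)
arm.movep([.444,.0024,.22],Q(-133.6)); print(np.round(arm.read_joint_positions(),2))
arm.line_to([.444,.0024,.158],velocity=.1); print(arm.read_ft_force(),arm.read_tool_pos())
arm.move_gripper(.0,40); print(T(),arm.read_opening(),arm.read_ft_force(),arm.read_wrist_torque())
cv2.imwrite("pics/s3.png",cv2.resize(snapshot("side")[100:220,150:310],None,fx=4,fy=4,interpolation=2))
for a in range(10,86,15):
    arm.line_to([.444,.0024,.158],velocity=.06,ori=Q(-133.6+a))
    print(a,T(),arm.read_ft_force().round(1) if hasattr(arm.read_ft_force(),'round') else arm.read_ft_force(),np.round(arm.read_wrist_torque(),2),np.round(arm.read_tool_pos(),4))
```

```text
[-0.54  0.51  0.7   2.11 -0.51  0.7  -1.83]
[-0.21381073  0.55473073  0.1203159 ] [0.44433655 0.00268813 0.15818735]
11.175 0.12622694542511084 [0.90964347 1.69008498 4.63957924] [ 0.32285882 -0.16671074  0.03712084]
10 11.55 [1.3 1.7 6. ] [ 0.32 -0.34  0.24] [0.4451 0.0025 0.1586]
25 11.9583 [2.6 0.7 8.3] [ 0.29 -0.41  0.16] [0.4452 0.0023 0.1586]
40 12.3667 [2.4 2.1 8.2] [ 0.37 -0.42  0.18] [0.4453 0.0025 0.1586]
55 12.775 [2.5 1.8 8.1] [ 0.41 -0.35  0.21] [0.4453 0.0026 0.1586]
70 13.1833 [2.6 2.4 6.9] [ 0.41 -0.36  0.17] [0.4453 0.0028 0.1586]
85 13.5917 [2.5 3.9 7.2] [ 0.91 -0.41 -1.51] [0.4456 0.003  0.1587]
```

View pics/s3.png

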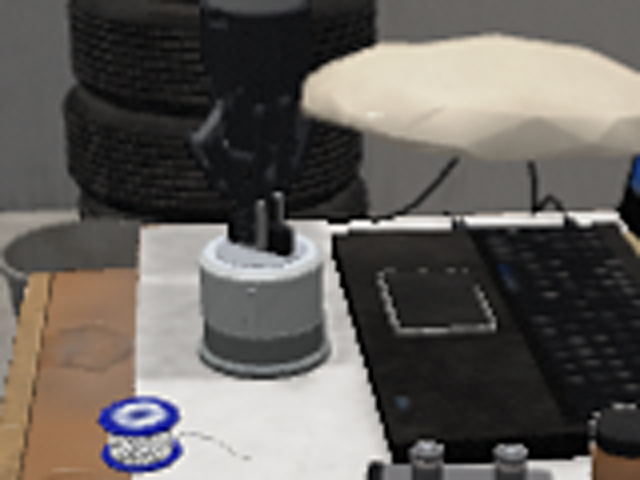

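Run:
```python
from h import *
T=arm.read_time
arm.line_to([.444,.0024,.158],velocity=.06,ori=Q(-133.6+72))
print(np.round(arm.read_ft_force(),1),np.round(arm.read_wrist_torque(),2))
for z in (.163,.168,.175,.19):
    arm.line_to([.444,.0024,z],velocity=.05); print(z,np.round(arm.read_ft_force(),1),np.round(arm.read_wrist_torque(),2))
arm.line_to([.444,.0024,.215],velocity=.15)
print(T(),np.round(arm.read_ft_force(),1),arm.read_opening())
cv2.imwrite("pics/s4.png",cv2.resize(snapshot("side")[100:220,150:310],None,fx=4,fy=4,interpolation=2))
```

```text
[1.6 2.1 8.6] [ 0.46 -0.25 -0.22]
0.163 [2.3 1.7 1. ] [ 0.73 -0.65 -0.01]
0.168 [1.8 2.  0.1] [ 0.86 -0.73  0.01]
0.175 [-1.4  2.1  0.1] [ 0.65  0.02 -0.02]
0.19 [-0.4 -0.1 -2. ] [ 0.01 -0.01  0.01]
15.525 [ 0.1 -0.  -2. ] 0.12906253047246247
```

View pics/s4.png

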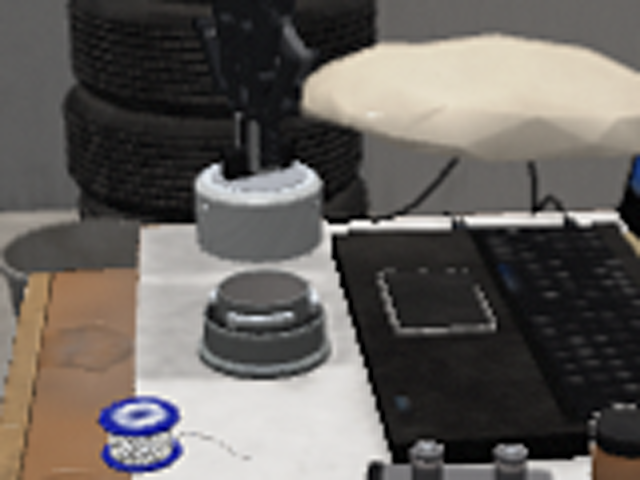

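Run:
```python
from h import *
T=arm.read_time
arm.line_to([.452,.122,.215],velocity=.15)
arm.line_to([.452,.122,.130],velocity=.12)
r=probe([.452,.122,.130],[0,0,-1],n=8,th=1.5); print(r)
arm.move_gripper(.5); print(np.round(arm.read_ft_force(),1))
arm.line_to([.452,.122,.25],velocity=.2)
# shut, go to probe canister
arm.move_gripper(.0,30)
arm.movep([.38,-.15,.35],Q(-90)); print(T())
im=snapshot("top");cv2.imwrite("pics/top5full.png",im)
cv2.imwrite("pics/t5.png",cv2.resize(im[130:250,120:280],None,fx=5,fy=5,interpolation=2))
```

```text
(array([0.45208905, 0.12209899, 0.12555087]), np.float64(7.52061188803318), 5)
[ 0.  -0.6 -0.9]
21.4417
```

View pics/t5.png

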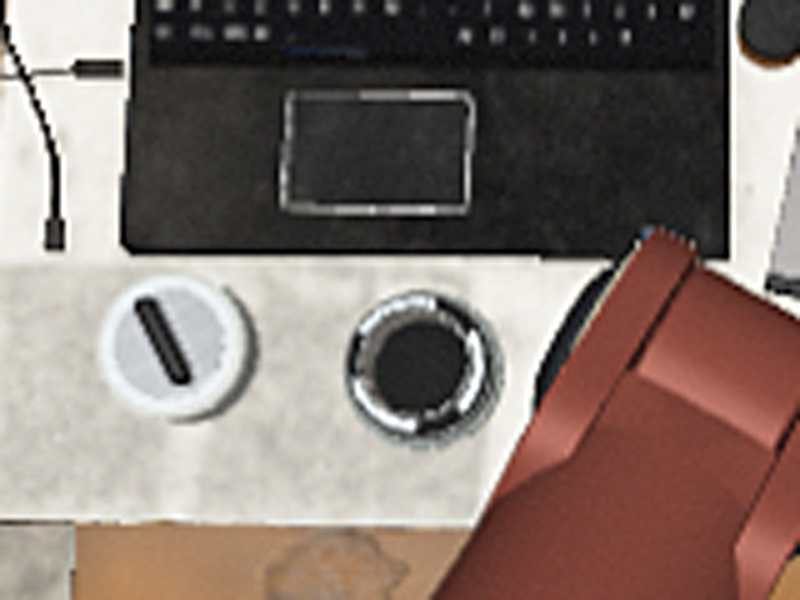

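Run:
```python
from h import *
T=arm.read_time
c=np.array([.444,.0024,.109])
print(onz("top",(120+419/5,130+367/5),.05))
arm.movep([.444,.0024,.20],Q(-90))
arm.line_to(list(c),velocity=.15); print(np.round(arm.read_ft_force(),1))
res={}
for d in ([1,0,0],[-1,0,0],[0,1,0],[0,-1,0]):
    d=np.array(d,float)
    s=c+d*.008; arm.line_to(list(s),velocity=.1)
    r=probe(s,d,n=18,th=3); print(d,r,T())
    arm.line_to(list(c),velocity=.1)
arm.line_to([.444,.0024,.20],velocity=.2)
```

```text
[0.4412893  0.00079352 0.05      ]
[-0.3 -0.6 -0.6]
[1. 0. 0.] (array([0.46529012, 0.00242422, 0.10878603]), np.float64(4.846343600756082), 15) 27.1417
[-1.  0.  0.] (array([0.42615948, 0.00240974, 0.10922538]), np.float64(5.139600216387457), 12) 30.775
[0. 1. 0.] (array([0.44396871, 0.02176585, 0.10901868]), np.float64(5.459435501759958), 13) 34.625
[ 0. -1.  0.] (array([ 0.44391891, -0.01232221,  0.10896545]), np.float64(5.503996234409543), 8) 37.2333
```

```bash
cat >> h.py <<'E'
CAN=np.array([.4457,.0047]); TO=np.array([.53735,-.31055])+[.001,.001]; TH=np.radians(-11.5)
def bay(x,y):
    return TO+np.array([x*np.cos(TH)-y*np.sin(TH),x*np.sin(TH)+y*np.cos(TH)])/1000
def pick(b,yaw,zt=.142):
    p=bay(*b)
    arm.move_gripper(.38,30)
    arm.movep([*p,.20],Q(yaw))
    arm.line_to([*p,zt],velocity=.15); f0=np.array(arm.read_ft_force())
    arm.move_gripper(0,30)
    print("grip",arm.read_opening(),np.round(np.array(arm.read_ft_force())-f0,1),np.round(arm.read_tool_pos(),4))
    arm.line_to([*p,.225],velocity=.2)
    print("lifted",arm.read_opening(),np.round(arm.read_ft_force(),2),arm.read_time())
E
python3 - <<'E'
from h import *
pick((-23,23),-101.5,.143)
im=snapshot("side");cv2.imwrite("pics/s6.png",cv2.resize(im[130:280,170:370],None,fx=4,fy=4,interpolation=2))
E
```

```text
grip 0.1770720351711226 [-0.   1.2  3.3] [ 0.5211 -0.2827  0.1443]
lifted 0.1741295851448818 [-0.66  0.32 -1.17] 41.0833
```

View pics/s6.png

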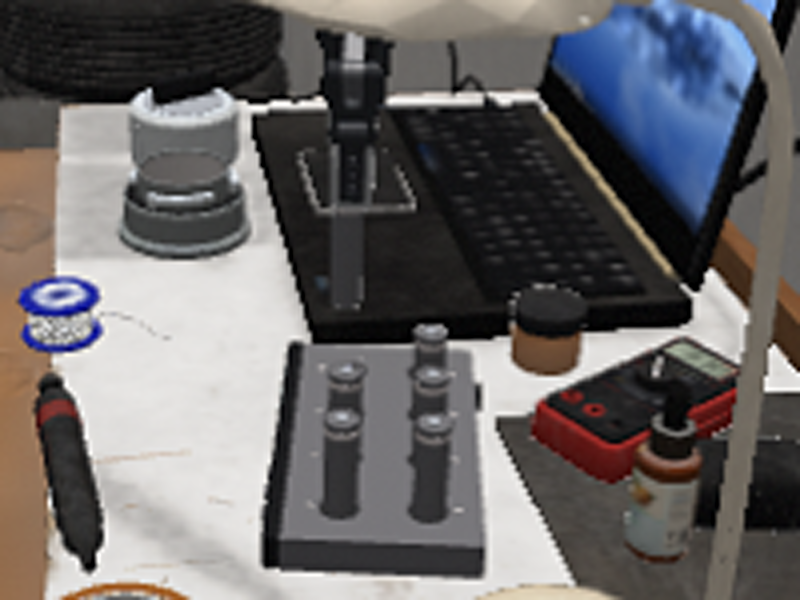

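Run:
```python
from h import *
arm.movep([*CAN,.225],Q(-101.5)); print(np.round(arm.read_tool_pos(),4),arm.read_opening())
arm.line_to([*CAN,.146],velocity=.12); print(np.round(arm.read_ft_force(),1))
print(probe([*CAN,.146],[0,0,-1],n=8,th=1.5))
arm.move_gripper(.35)
arm.line_to([*CAN,.225],velocity=.2)
arm.move_gripper(.38)
p=bay(23,23); arm.movep([*p,.225],Q(-108)); print(arm.read_time())
im=snapshot("side");cv2.imwrite("pics/s7.png",cv2.resize(im[130:280,170:370],None,fx=4,fy=4,interpolation=2))
im=snapshot("top");cv2.imwrite("pics/t7.png",cv2.resize(im[130:250,120:280],None,fx=5,fy=5,interpolation=2))
```

```text
[0.4465 0.0035 0.225 ] 0.1738400686300672
[-0.8  0.2 -0.7]
(array([0.44601165, 0.00464494, 0.14024983]), np.float64(3.13453308795479), 6)
46.8833
```

View pics/s7.png

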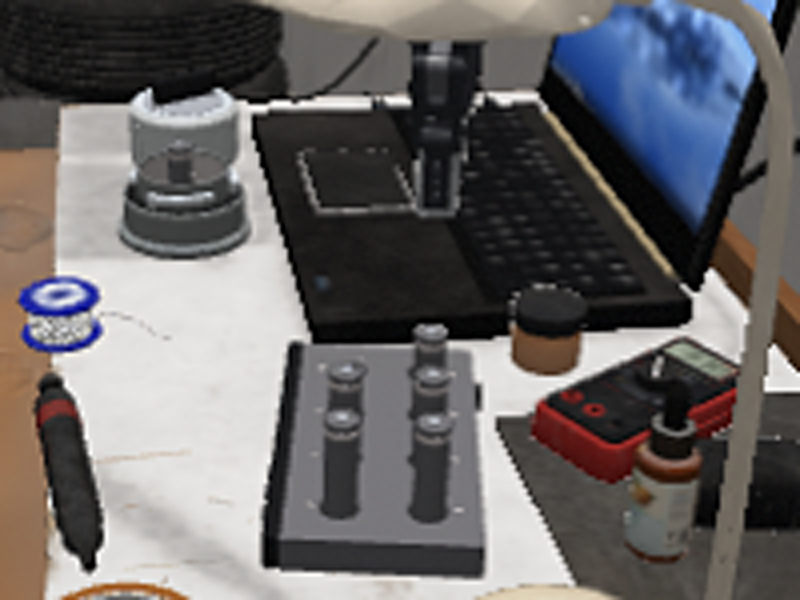

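View pics/t7.png

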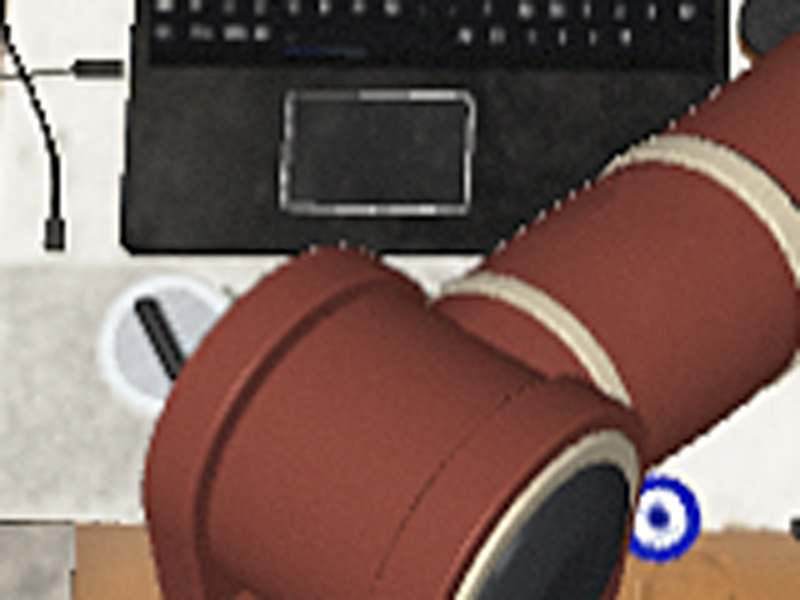

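```bash
cat >> h.py <<'E'
def ring(b,phi,yaw,r=.0203,zp=.1445,look=None):
    pick(b,yaw,.142)
    t=CAN+r*np.array([np.cos(np.radians(phi)),np.sin(np.radians(phi))])
    arm.movep([*t,.225],Q(yaw)); print(np.round(arm.read_tool_pos(),4),arm.read_opening())
    arm.line_to([*t,.20],velocity=.15)
    f0=np.array(arm.read_ft_force())
    for z in (.165,.153,zp):
        arm.line_to([*t,z],velocity=.08); f=np.array(arm.read_ft_force())-f0; print(z,f.round(1))
        if f[2]>5: print("BLOCKED"); return False
    e=np.array(arm.read_tool_pos())-[*t,zp]; print("err",e.round(4))
    arm.move_gripper(.30); 
    arm.line_to([*t,.20],velocity=.2)
    print(arm.read_time())
    if look:
        im=snapshot("side");cv2.imwrite(f"pics/{look}.png",cv2.resize(im[140:220,170:290],None,fx=6,fy=6,interpolation=2))
    return True
E
python3 - <<'E'
from h import *
ring((23,23),72,-108)
arm.movep([*bay(-23,-23),.225],Q(-36))
cv2.imwrite("pics/s8.png",cv2.resize(snapshot("side")[140:220,170:290],None,fx=6,fy=6,interpolation=2))
E
```

```text
grip 0.17778766076672362 [-0.2 -0.2  3.1] [ 0.5662 -0.2923  0.1437]
lifted 0.1789544323179752 [ 0.19  1.09 -0.45] 48.85
[0.4529 0.0229 0.2251] 0.17839145716304025
0.165 [-1.7 -1.6  1.2]
0.153 [-0.4 -0.5  1.1]
0.1445 [-1.2 -0.3  0.9]
err [-0.0001  0.      0.    ]
52.275
```

View pics/s8.png

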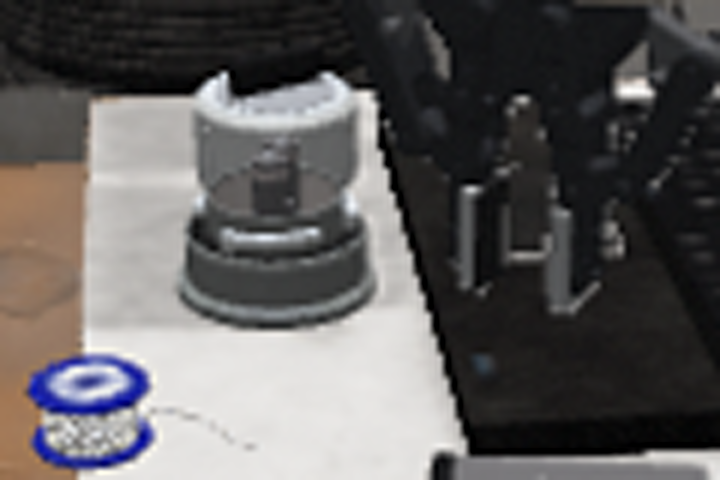

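Run:
```python
from h import *
if ring((-23,-23),144,-36) and ring((23,-23),0,0):
    arm.movep([*bay(-23,-69),.225],Q(36-180))
    cv2.imwrite("pics/s9.png",cv2.resize(snapshot("side")[140:220,170:290],None,fx=6,fy=6,interpolation=2))
```

```text
grip 0.1794373221979834 [-0.3  0.3  5.3] [ 0.5121 -0.3281  0.1437]
lifted 0.17705462880050693 [ 0.07 -1.24 -0.14] 55.5583
[0.4301 0.0155 0.2249] 0.1754893152660807
0.165 [ 0.2  0.7 -0.7]
0.153 [-0.1 -0.1 -0.6]
0.1445 [-0.6 -0.3  0.4]
err [-0.      0.      0.0001]
59.0417
grip 0.17438719682746992 [1.1 0.3 2.1] [ 0.5572 -0.337   0.1436]
lifted 0.1779628250035528 [-0.55  0.72 -0.9 ] 62.0833
[0.4668 0.0034 0.2249] 0.1816434400466937
0.165 [ 0.6 -0.3 -0. ]
0.153 [-0.3 -0.2 -0.8]
0.1445 [-1.1  0.3  0. ]
err [-0.0001 -0.      0.    ]
65.5583
```

View pics/s9.png

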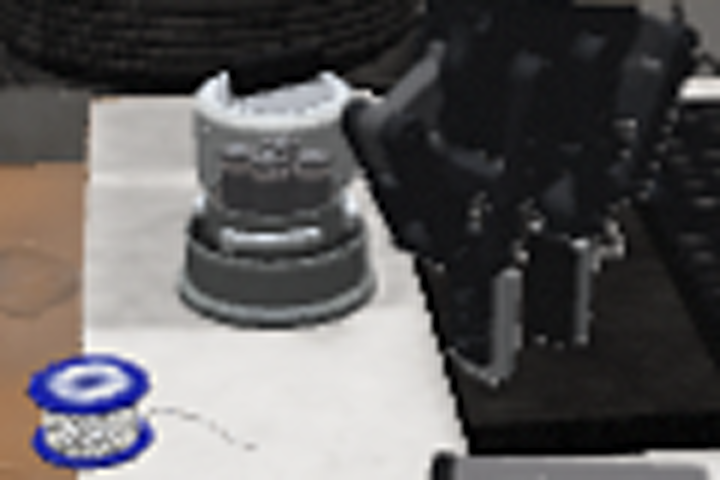

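Four cells are in with level tops; I'll do the last two now.

Run:
```python
from h import *
if ring((-23,-69),216,-144) and ring((23,-69),288,-72):
    arm.movep([.40,-.17,.35],Q(-90))
    cv2.imwrite("pics/s10.png",cv2.resize(snapshot("side")[140:220,170:290],None,fx=6,fy=6,interpolation=2))
    im=snapshot("top");cv2.imwrite("pics/top10.png",im)
    cv2.imwrite("pics/t10.png",cv2.resize(im[170:240,150:250],None,fx=8,fy=8,interpolation=2))
```

```text
grip 0.17788341396433913 [0.1 0.2 4.2] [ 0.5026 -0.3735  0.1437]
lifted 0.18032764132321988 [-0.   -0.29 -1.97] 68.9167
[ 0.43   -0.0083  0.2251] 0.1795208489409986
0.165 [-0.7 -1.   0.3]
0.153 [-0.3 -1.   1.3]
0.1445 [-0.8 -0.3  0.2]
err [-0.     -0.0001  0.0001]
72.4667
grip 0.17691951175829215 [0.6 1.  1.6] [ 0.5478 -0.3822  0.1436]
lifted 0.1786515835942713 [ 0.85 -0.18 -0.78] 75.5667
[ 0.4528 -0.0158  0.225 ] 0.1801855724957311
0.165 [-0.1  1.8 -1. ]
0.153 [-2.3  2.8 -2.4]
0.1445 [-1.2  2.2 -2. ]
err [-0.0005  0.0001 -0.0002]
79.1333
```

View pics/s10.png

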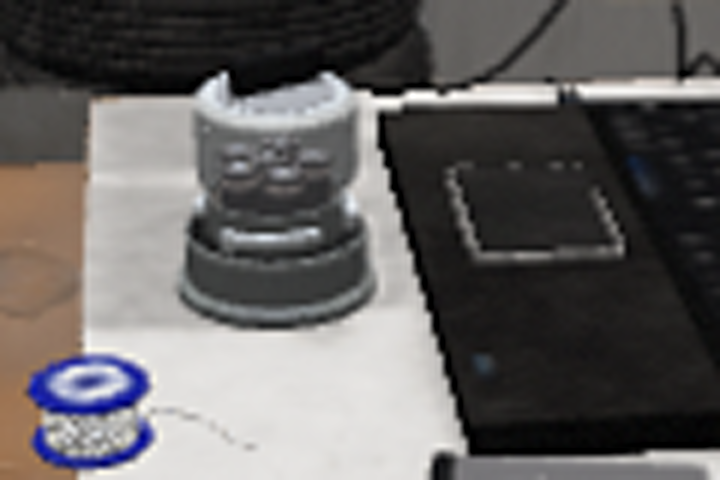

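View pics/t10.png

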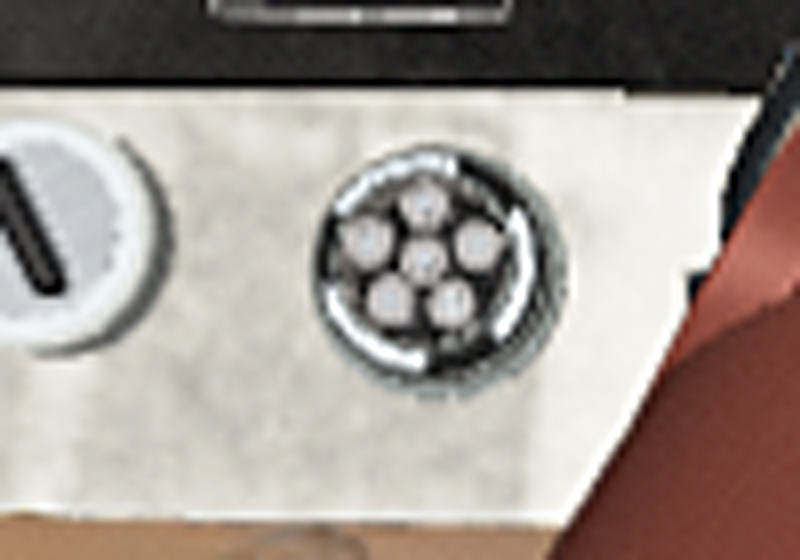

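Run:
```python
from h import *
for fn in ("top5full","top10"):
    t=cv2.imread(f"pics/{fn}.png")
    g=t.max(2).astype(float)
    # lid bright disc -> bar = dark inside (130..180, 180..220)
    y0,x0=184,140
    sub=g[y0:216,x0:172]
    m=(sub<110).astype(np.uint8); n,l,st,ce=cv2.connectedComponentsWithStats(m)
    cand=[(abs(ce[i][0]-15)+abs(ce[i][1]-16),i) for i in range(1,n) if st[i,4]>30]; i=min(cand)[1]
    print(st[i])
    w=np.clip(190-sub,0,None)*cv2.dilate((l==i).astype(np.uint8),np.ones((3,3)))
    yy,xx=np.mgrid[0:32,0:32]; W=w.sum(); cx,cy=(w*xx).sum()/W,(w*yy).sum()/W
    M=np.array([[(w*(xx-cx)**2).sum(),(w*(xx-cx)*(yy-cy)).sum()],[0,(w*(yy-cy)**2).sum()]])/W
    M[1,0]=M[0,1]; ev,V=np.linalg.eigh(M); v=V[:,1]; c=np.array([cx+x0,cy+y0])
    a=onz("top",c+5*v,.072);b=onz("top",c-5*v,.072); P=onz("top",c,.072)
    print(fn,c,P,"bar ang",np.degrees(np.arctan2(*(a-b)[[1,0]])),2*np.sqrt(3*ev[1])*np.linalg.norm(a-b)/10)
```

```text
[ 7  6 11 17 83]
top5full [152.28282986 197.81663797] [0.45348101 0.14755853 0.072     ] bar ang -150.56201160394778 0.05583534129241822
[ 7  6 11 17 82]
top10 [152.27739458 197.80906098] [0.45350278 0.14757545 0.072     ] bar ang -150.54297922650258 0.055784755443947245
```

Run:
```python
from h import *
for P in ([.4535,.1475,.072],[.455,.15,.072],[.452,.122,.072]): print(proj("side",P))
```

```text
[214.78872687 148.21177167]
[215.20487831 147.93646743]
[214.8186243  150.92826054]
```

Run:
```python
from h import *
for P in ([.4535,.1475,.048],[.455,.15,.048],[.452,.122,.048]): print(6*(proj("side",P)-[170,140]))
im=snapshot("side"); print(arm.read_time())
cv2.imwrite("pics/s11.png",cv2.resize(im[140:190,180:250],None,fx=11,fy=11,interpolation=2))
```

```text
[269.84164905  91.12888884]
[272.31479652  89.40680861]
[270.04518845 108.09534469]
80.175
```

View pics/s11.png

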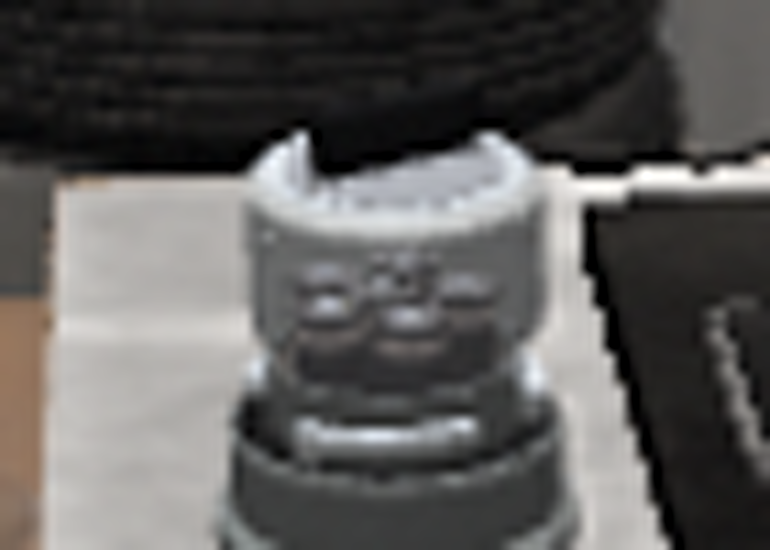

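Run:
```python
from h import *
T=arm.read_time
arm.move_gripper(.5,40)
L=[.4552,.1498]
arm.movep([.42,.05,.33],Q(-61)); arm.movep([*L,.22],Q(-60.5)); print(np.round(arm.read_joint_positions(),2))
arm.line_to([*L,.125],velocity=.15); print(np.round(arm.read_ft_force(),1))
arm.move_gripper(0,40); print(arm.read_opening(),np.round(arm.read_ft_force(),1),np.round(arm.read_tool_pos(),4))
cv2.imwrite("pics/s12.png",cv2.resize(snapshot("side")[120:190,180:270],None,fx=8,fy=8,interpolation=2))
t=snapshot("top");cv2.imwrite("pics/t12.png",cv2.resize(t[170:230,120:220],None,fx=8,fy=8,interpolation=2))
arm.line_to([*L,.230],velocity=.15); print(T(),np.round(arm.read_ft_force(),1),arm.read_opening())
cv2.imwrite("pics/s13.png",cv2.resize(snapshot("side")[90:190,170:290],None,fx=6,fy=6,interpolation=2))
```

```text
[-0.48  0.47  0.17  2.01 -0.12  0.67 -1.29]
[ 0.7 -0.1 -0.1]
0.12806365552733584 [-1.1 -0.   6.9] [0.4557 0.15   0.126 ]
84.1417 [-0.3  0.2 -1.3] 0.12964902796824157
```

View pics/s13.png

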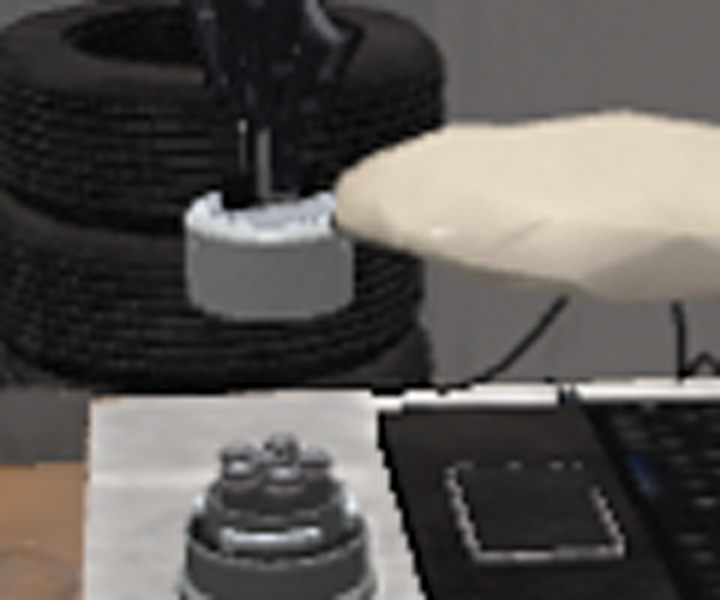

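View pics/t12.png

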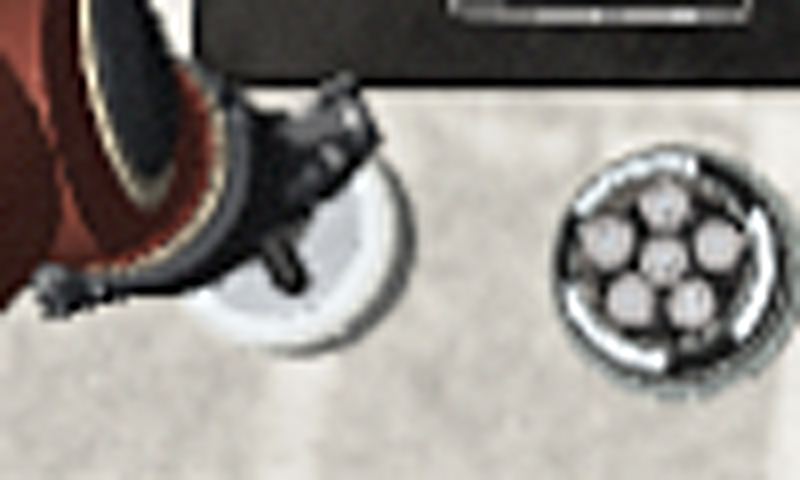

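Run:
```python
from h import *
T=arm.read_time; Y=-88
arm.line_to([*CAN,.230],velocity=.15,ori=Q(Y)); print(np.round(arm.read_joint_positions(),2))
cv2.imwrite("pics/s14.png",cv2.resize(snapshot("side")[110:210,170:290],None,fx=6,fy=6,interpolation=2))
arm.line_to([*CAN,.185],velocity=.1); arm.pause(.2)
print(np.round(arm.read_ft_force(),1))
f0=np.array(arm.read_ft_force())
for z in np.arange(.183,.164,-.0015):
    arm.line_to([*CAN,z],velocity=.04); f=np.array(arm.read_ft_force())-f0
    print(round(z,4),f.round(1),np.round(arm.read_wrist_torque(),2),np.round(arm.read_tool_pos()[2],4))
    if f[2]>3: break
print(T())
cv2.imwrite("pics/s15.png",cv2.resize(snapshot("side")[110:210,170:290],None,fx=6,fy=6,interpolation=2))
```

```text
[-0.28  0.43  0.31  2.09 -0.21  0.66 -1.37]
[-0.2 -1.3 -1.3]
0.183 [-0.   0.4 -0.5] [ 0.05  0.   -0.05] 0.183
0.1815 [0.2 1.5 0. ] [-0.03 -0.02  0.03] 0.1814
0.18 [ 0.8  1.3 -0.5] [-0.03  0.03 -0.01] 0.1799
0.1785 [-0.5  1.9  0.9] [-0.01  0.05  0.03] 0.1784
0.177 [-0.1  0.9 -0.7] [ 0.07 -0.02 -0.04] 0.1769
0.1755 [ 0.5  1.1 -0. ] [ 0.01 -0.01  0.01] 0.1754
0.174 [ 0.3  1.3 -0.6] [ 0.   -0.01 -0.04] 0.1739
0.1725 [-0.1  1.5 -0.3] [ 0.02  0.03 -0.01] 0.1724
0.171 [0.1 1.4 0.7] [ 0.01 -0.02  0.01] 0.1709
0.1695 [-1.9  1.9  7.8] [ 0.04  0.34 -0.03] 0.1703
88.6583
```

View pics/s15.png

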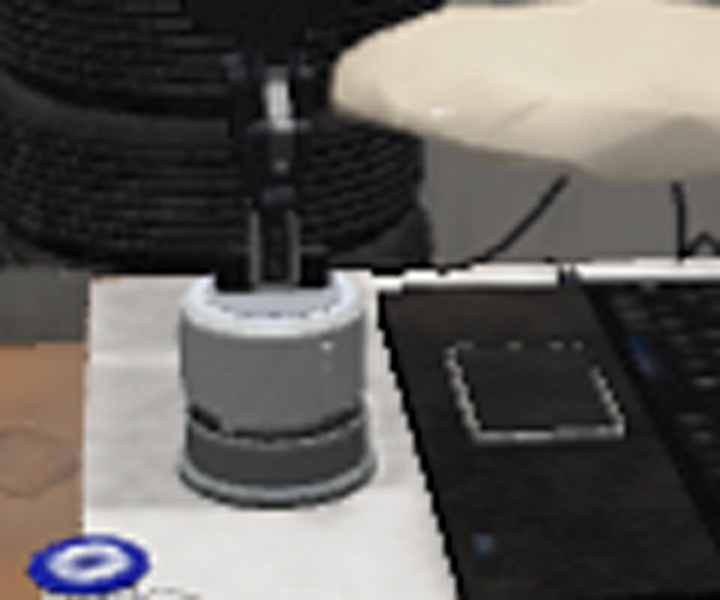

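Run:
```python
from h import *
T=arm.read_time
y=-88
while y<-40:
    y+=4
    arm.line_to([*CAN,.1692],velocity=.03,ori=Q(y)); f=np.array(arm.read_ft_force())
    print(y,f.round(1),np.round(arm.read_wrist_torque(),2),np.round(arm.read_tool_pos()[2],4))
    if f[2]<1: break
print(T())
```

```text
-84 [-1.8 -1.4  6.8] [-0.04  0.24  0.18] 0.1702
-80 [-0.  -1.1  3.6] [ 0.13 -0.02  0.02] 0.1697
-76 [-0.   0.2 -2. ] [ 0.02 -0.   -0.03] 0.1688
89.4583
```

Run:
```python
from h import *
T=arm.read_time
arm.line_to([*CAN,.1692],velocity=.03,ori=Q(-64))
f0=np.array(arm.read_ft_force())
for z in list(np.arange(.167,.1565,-.002))+[.1575,.1565]:
    arm.line_to([*CAN,z],velocity=.05); f=np.array(arm.read_ft_force())-f0
    print(round(z,4),f.round(1),np.round(arm.read_wrist_torque(),2),np.round(arm.read_tool_pos()[2],4))
    if f[2]>4: break
print(T())
```

```text
0.167 [-0.4 -0.3 -0.7] [ 0.03  0.03 -0.  ] 0.1668
0.165 [-0.5 -0.3 -0.6] [-0.01  0.02 -0.01] 0.1649
0.163 [-0.1 -0.8 -0.9] [-0.02  0.    0.02] 0.1629
0.161 [-0.6 -0.7  0.4] [-0.03  0.01  0.03] 0.1609
0.159 [ 0.7 -1.5 -0.3] [-0.05 -0.07  0.01] 0.159
0.157 [-3.6  0.7 18.7] [0.06 0.81 0.01] 0.1589
91.3167
```

Run:
```python
from h import *
T=arm.read_time
y=-64
arm.line_to([*CAN,.1587],velocity=.05); print(np.round(arm.read_ft_force(),1))
while y>-160:
    y-=6 if y>-126 else 3
    arm.line_to([*CAN,.1587],velocity=.03,ori=Q(y)); f=np.array(arm.read_ft_force()); m=np.array(arm.read_wrist_torque())
    print(y,f.round(1),m.round(2),np.round(arm.read_joint_positions()[6],2))
    if abs(m[2])>1.2: break
print(T())
cv2.imwrite("pics/s16.png",cv2.resize(snapshot("side")[110:210,170:290],None,fx=6,fy=6,interpolation=2))
```

```text
[-1.2  0.2  5.8]
-70 [-0.6 -0.7  4.9] [ 0.01  0.15 -0.09] -1.1
-76 [-0.3  0.1  6.2] [ 0.01  0.05 -0.11] -1.16
-82 [-0.3  0.9  5. ] [ 0.04 -0.03 -0.13] -1.23
-88 [0.4 0.1 5.2] [ 0.05  0.02 -0.18] -1.3
-94 [-0.1  0.9  4.9] [-0.02 -0.01 -0.14] -1.37
-100 [ 0.7 -0.8  5.8] [-0.01  0.03 -0.17] -1.44
-106 [-0.  -0.6  4.5] [-0.05  0.01 -0.11] -1.51
-112 [0.7 0.7 5.9] [-0.06  0.   -0.13] -1.58
-118 [-0.8 -0.1  6. ] [-0.1   0.01 -0.19] -1.65
-124 [-0.7 -0.2  5.4] [-0.04  0.01 -0.13] -1.72
-130 [-0.  -0.1  5.6] [-0.03  0.07 -0.11] -1.79
-133 [-0.7  0.4  5. ] [-0.04  0.02 -0.07] -1.83
-136 [ 0.9 -0.2  5.2] [-0.08  0.09 -0.08] -1.86
-139 [ 0.7 -0.3  6.5] [-0.13  0.1  -0.09] -1.9
-142 [-0.6  0.9  6.3] [-0.13  0.05 -0.03] -1.94
-145 [-0.7 -0.3  5.8] [-0.14  0.16 -0.08] -1.97
-148 [-0.9 -0.5  7. ] [-0.17  0.17  0.39] -2.01
-151 [-0.8 -1.5  6.7] [-0.3   0.23  1.18] -2.04
-154 [-1.  -2.1  7.2] [-0.45  0.13  1.02] -2.08
-157 [-1.9 -2.5  8.7] [-0.6   0.18  1.76] -2.11
96.6583
```

View pics/s16.png

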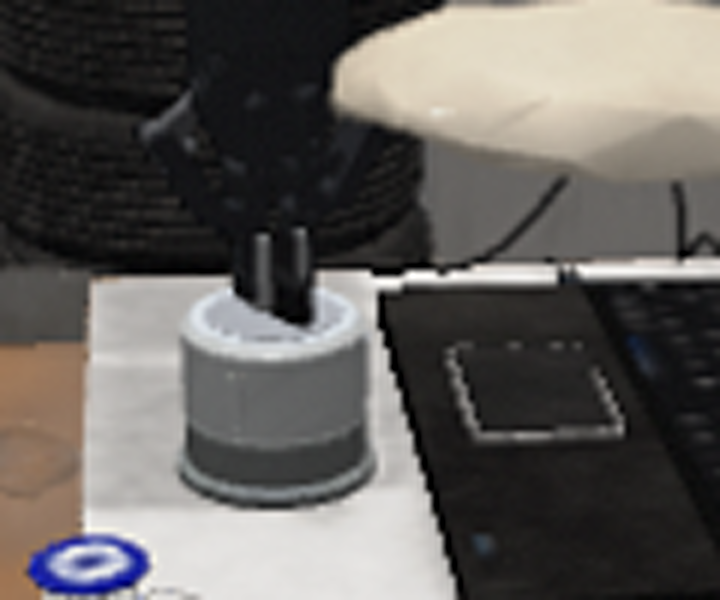

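Run:
```python
from h import *
T=arm.read_time
arm.line_to([*CAN,.1590],velocity=.03,ori=Q(-151)); print(np.round(arm.read_wrist_torque(),2))
arm.move_gripper(.5)
arm.line_to([*CAN,.24],velocity=.15)
arm.movep([.40,-.17,.35],Q(-90)); print(T(),np.round(arm.read_ft_force(),1))
cv2.imwrite("pics/s17.png",cv2.resize(snapshot("side")[140:220,170:290],None,fx=6,fy=6,interpolation=2))
t=snapshot("top");cv2.imwrite("pics/t17.png",cv2.resize(t[120:270,160:360],None,fx=4,fy=4,interpolation=2))
roi=np.zeros(t.shape[:2],np.uint8);roi[188:214,190:214]=1
g=t.max(2).astype(float); w=np.clip(170-g,0,None)*roi*cv2.dilate(((g<90)&(roi>0)).astype(np.uint8),np.ones((3,3)))
yy,xx=np.mgrid[0:384,0:512];W=w.sum();c=np.array([(w*xx).sum(),(w*yy).sum()])/W
C=np.cov(np.c_[xx[w>0],yy[w>0]].T,aweights=w[w>0]);v=np.linalg.eigh(C)[1][:,1]
a,b=onz("top",c+5*v,.105),onz("top",c-5*v,.105); print(c,onz("top",c,.105),np.degrees(np.arctan2(*(a-b)[[1,0]])))
```

```text
[-0.45  0.05  0.89]
99.1333 [0.4 0.9 0.2]
[200.70519136 200.58857522] [0.44392808 0.00310134 0.105     ] 121.97129527719176
```

View pics/s17.png

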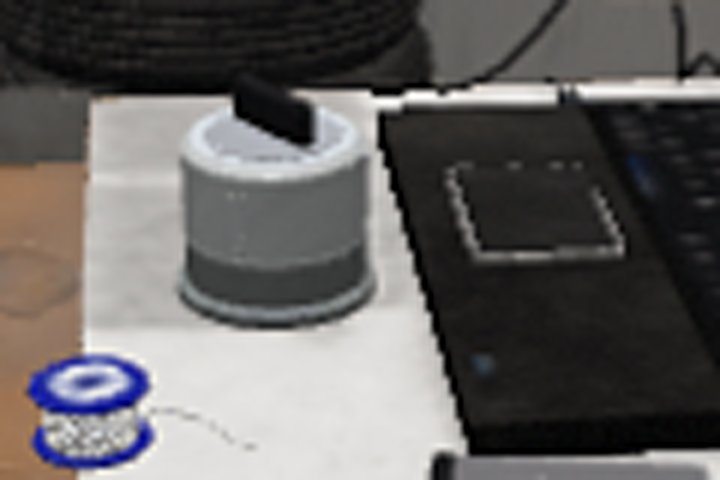

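View pics/t17.png

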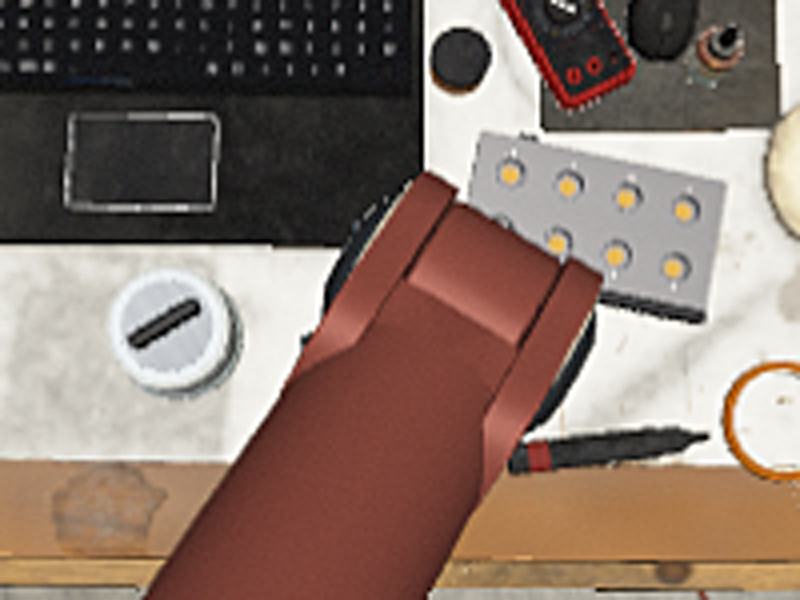

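```bash
python3 -c "
from station import ticket,arm
arm.pause(.3);ticket.finish_job();print(arm.read_time())"
```

```text
the job is handed in; nothing more can be done
the job is handed in; nothing more can be done
```

The job is done and handed in at about 99 s of the 210 s. No verdict was reported.

- **Lid off:** I turned it counter-clockwise about 72°, lifted it and set it on the desk. By my next picture it had been knocked about 2.5 cm aside, so I measured its position again before picking it up.
- **Cells:** Six were present. One stands in the middle and five round it at 72° spacing. Before the lid went on, the top and side views showed all six upright with level tops. The later top view showed seven bays empty. The arm hid the eighth, which was already empty at the start.
- **Lid back on:** It rested on the ridges with its origin at about 44 mm. It dropped after about 12° of backward turn and seated on the shoulder at about 33 mm. I then turned it clockwise 84° until it met the stop, where the torque rose from 0.1 to over 1 N m and the grip slipped slightly past it.
- **Last look:** With the gripper clear, the lid looked flat on the shoulder and its bar angle agreed with the stop to within about 1°.
- **Bystanders:** The arm never went near the flux pot, solder spool or tape roll, and I saw no movement in the pictures.

One disagreement: the cameras placed the canister about 2–4 mm from where I found it by touching the inside of its well. I used the touched centre throughout.

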